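Latch the sliding lid of a dry box

ROBOT

A 6-joint arm with a two-finger parallel gripper is mounted at the origin on a cart in front of the work surface, level with it; the furniture and walls round the work are solid. World frame = base frame: x ahead of the robot, y to its left, z up, the work surface at z = 0. Lengths are in m, angles in rad, forces in N, time in s.
With the tool pointing down it reaches from about 0.2 to 0.875 m from the base axis. Payload 3.4 kg.
Tool frame: the origin (TCP) lies at the very end of the fingers, on their centre line; the grasp point (between the pads) lies 19 mm behind it; y points along the fingers, x is the direction in which the jaws open and shut, and the axes are right-handed (so a half turn about y gives the same grasp; the last joint's range is limited). The gripper opens to 94 mm and grips with 3 to 60 N. Pads are 16 mm wide; open, the fingers measure 119 mm over their backs; the gripper's body (75 mm by 177 mm) begins 78 mm behind the grasp point.
Start: joints at [0.999, 0.276, 1.505, -0, 1.361, -0.121], TCP at [0.251, 0.518, 0.205] pointing down, gripper open.
Joint ranges: [-2.89, 2.89], [-0.75, 2.08], [0.22, 2.7], [-1.18, 4.32], [0.11, 2.71], [-2.7, 2.7]. Speed limits (rad/s): [2.57, 2.57, 3.14, 3.14, 3.14, 3.14].

INTERFACE

Orientations are given as a unit quaternion [w, x, y, z].
In Python, from bench import observe, camera, get_calibration, job_done gives the robot as it stands.
- The arm moves only by the tool send_rows, never from a script. Its argument "series" is a list of rows, each an object with "linear": the shift along the tool's x, y, z in m, a list of three; "twist": the turn about the tool's y in rad. A call has 1 to 10 rows; each row shifts and turns the pose as measured when the row begins, along the tool's axes as they then stand; what a row does not reach is not made up. A row lasts 1/8 s, in which the tool goes at most 62.5 mm and 10.7 degrees, less where a joint would pass 70% of its speed; a pose out of reach is approached as far as the arm can. A call with a gripper value outside its range is refused whole. "claw" is the finger opening in m, from 0 to 0.094, set as the call begins (left out, the last holds). The fingers move at their own pace and stop on an object; "squeeze" is the grip in N (left out, the last holds). Time passes only in rows, so rows that do not move let the fingers close. It gives the time, the measured TCP pose, the force and the opening at its end, in the units of the state.
- observe(): the state, without advancing time (a new reading comes with each control period).
- camera(name): name is "scene" or "top" or "wrist"; returns the picture (400x640x3 uint8, red, green, blue); there is no depth.
- get_calibration(name): a dict with "mtx" (3x3 intrinsics, pixels), "position" and "attitude" of the camera in the world. Camera axes: x right, y up, looking along -z (the intrinsics and any distortion apply to the point x, -y, -z); pixel columns grow to the right and rows downward; lengths in m; the calibration is good to about 2 mm. A picture is of the moment at which its call begins: read the wrist's pose just before it. get_calibration takes no time and is no camera call; for the wrist camera it gives the pose at the moment of the call.
- job_done(): hands the job in, once; it reports no verdict.
The state is a dict: "time_s": time; "joint_positions": joint angles; "dq": joint speeds; "effort": joint torques, N m; "eef_pos": TCP position; "tool_rot": TCP orientation; "contact_force": force on the tool from outside, world axes, zero at the start; "moment": the same for the moment, N m; "gripper_width": finger opening in m.
Only numpy, scipy, OpenCV 4.12 (cv2) and the standard library are available. Lean on these libraries where they do the work, as an engineer would, in place of code of your own. Each camera call takes 0.05 s, during which the arm holds its last target. There are 200 camera calls.

TASK

Close the dry box: slide its clear lid fully shut, swing the wire loop over and press its tab down until the bar snaps past the keeper's lip and lies under it, then press the lever over past centre and down until it bears firmly on its rubber stop (a push of some 15 N is right), and let go. Feel your way: nowhere push on the box or its parts with more than 30 N, and leave the other things on the desk alone.

Things in the scene. Friction and masses are not known exactly. Their poses are not given: they have to be found in the camera images.
- case: Grey dry box, 240 x 110 mm, fixed to the desk. Origin: centre of its underside; z up; x runs along the box from the latch end (-x) to the lid end (+x). Latch deck and lid top are both 45 mm above the desk. The draw latch sits on the deck on the centre line (y = 0); all moving parts move in the plane y = 0.
- lid (a joint): Clear flat lid (130 x 96 mm) sliding along the box's x. 0 = fully shut against its rigid end stop, positive (to 0.035 m) = open, away from the latch. About 3 N of friction; stays where left.
- lid_grip (a point): Centre of the black grip bar on top of the lid: 12 mm along the box's x, 64 mm across, 22 mm tall (this point is 11 mm above the lid). Push or pinch it to slide the lid. Axes as the box's.
- keeper_seat (a point): Steel keeper hook on the lid, 14 mm wide. This point, 9 mm above the lid, is where the loop bar's axis lies when hooked and drawn tight. The hook stands on its -x side; its rounded lip reaches over to 5.5 mm past it, top 7 mm higher. The bar is pressed down over the lip's +x nose, then drawn back under it. Sprung, 4.5 N/mm: the latch stretches it 8 mm, about 35 N. Axes as the box's.
- latch_pivot (a point): Hinge axis (along y) of the lever, fixed 10 mm above the deck. A black rubber stop, 12 mm across, stands 45 mm from here towards -x, under the handle. It is stiff and screw-set in height: the handle may meet it anywhere from -0.12 to 0.12 rad; feel for it. Axes as the box's.
- lever (a joint): Steel handle with red face, 71 mm long, 22 wide, 4 thick, hinged at latch_pivot. 0 = level, pointing to -x (away from the keeper); 1.57 = upright; forward stop 1.9. The loop is hinged on it 16 mm from the pivot, so swinging the handle over to 0 draws the loop back. Dead centre is near 0.3; up to about 8 N at the handle's end before it. Stays where left while slack.
- lever_press (a point): Point on the handle's red face, 55 mm from latch_pivot (top side when flat): where to push.
- loop (a joint): Angle of the wire loop on the lever: the loop's elevation above horizontal (towards +x) is this value minus the lever's. Stiff enough to stay up above about 1 rad of elevation, where it starts; below that it drops by its own weight (70 g). Range -0.3 to 3.35.
- loop_bar (a point): Middle of the loop's steel crossbar, 6 mm thick, 42 mm long across the box, 72 mm from the loop's hinge on the lever. Side wires run 19 mm either side of the centre line. Axes: x along the loop, away from its hinge.
- loop_tab (a point): Top of the red thumb tab (20 wide, 20 long, 3 mm thick) beyond the crossbar; this point is 12 mm beyond the bar's axis. The loop starts almost upright: push it over towards +x, then press the tab down until it bears. With the lid shut it first lands on the lip: 5 to 15 N on the tab press the bar past the nose, lever and keeper giving way a little.
- mug: Bystander: blue and white mug, 78 x 112 x 92 mm, to the right; leave alone. Origin: centre of its underside.
- petri_dish: Bystander: white round dish, 90 mm across, 16 mm tall, behind the work; leave alone. Origin: centre of its underside.

How it is judged:
By the outcome, as a careful person would: the job done as asked, in the order asked, and still so for the second after the job is handed in, with the robot touching nothing.
It also fails if it takes over 61 s, if anything falls off the work surface, if the arm or the gripper's body presses on something with over 40 N, if the wrist force passes 120 N, or if a joint passes its speed limit or range.

## Working session

There is one attempt and no reset: what is moved stays moved. The work goes in short steps, Python scripts to look and compute and a tool call to move; the robot and the scene stay as the last step left them, time stands still between calls to the robot, and variables do not carry over. Pictures are saved under pics/ and viewed, about 8 in all and at most 12, crops included, and the job is handed in when it is done.

Besides the shell and the picture viewer there is one more tool, called after "Call:" as name(argument=value, ...), one argument or row to a line, values as JSON. send_rows: Moves the arm, as the interface text tells. Its arguments: {"type":"object","properties":{"series":{"type":"array","items":{"type":"object","properties":{"linear":{"type":"array","items":{"type":"number"}},"twist":{"type":"number"}}}},"claw":{"type":"number"},"squeeze":{"type":"number"}},"required":["series"]}

```bash
mkdir -p pics
python3 - <<'E'
from bench import *
import cv2, numpy as np
print(observe())
for n in ["scene","top"]:
    im=camera(n); cv2.imwrite(f"pics/{n}0.png",im[:,:,::-1]); c=get_calibration(n); print(n,c)
E
```

```text
{'time_s': 0.0, 'joint_positions': array([ 9.99029387e-01,  2.76558328e-01,  1.50610497e+00, -3.16061016e-05,
        1.36067253e+00, -1.21019798e-01]), 'dq': array([-0.00165568,  0.00041883, -0.00019648, -0.00032189, -0.0009454 ,
        0.00038509]), 'effort': array([-7.07506297e-04, -4.04588521e+01, -2.37232286e+01,  7.02008419e-02,
        3.43895168e-02, -1.49845496e-04]), 'eef_pos': array([0.25021598, 0.51708813, 0.20463686]), 'tool_rot': array([-0.59881728,  0.59936097,  0.37506872, -0.37617516]), 'contact_force': array([ 0.55178913,  0.38044967, -0.40964956]), 'moment': array([ 0.01468133, -0.01991248,  0.01581845]), 'gripper_width': 0.0941177828852856}
scene {'mtx': array([[441.80171796,   0.        , 319.24915082],
       [  0.        , 441.80171796, 204.3142291 ],
       [  0.        ,   0.        ,   1.        ]]), 'position': array([-0.0929712 , -0.51227611,  0.8639936 ]), 'attitude': array([ 0.80340401,  0.33613837, -0.19913636, -0.44933029])}
top {'mtx': array([[372.96808471,   0.        , 313.22544583],
       [  0.        , 372.96808471, 201.74470291],
       [  0.        ,   0.        ,   1.        ]]), 'position': array([ 0.46978663, -0.09106173,  0.91606783]), 'attitude': array([ 0.71058968,  0.04933671, -0.07160866, -0.69821229])}
```

View pics/scene0.png

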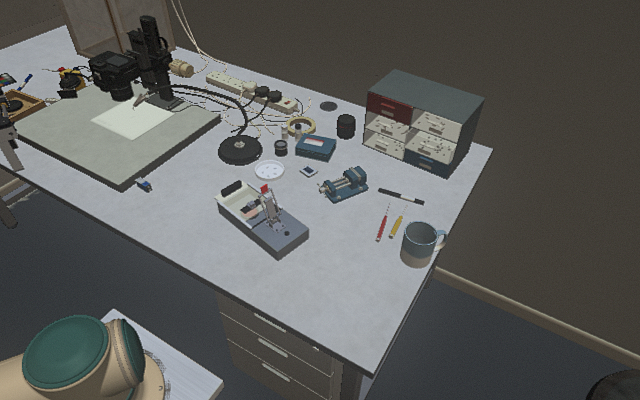

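View pics/top0.png

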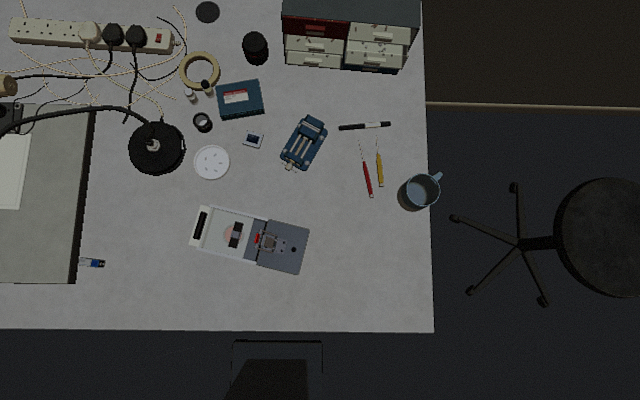

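Run:
```python
import cv2, numpy as np
a=cv2.imread("pics/scene0.png")[170:265,205:320]; b=cv2.imread("pics/top0.png")[195:285,180:320]
a=cv2.resize(a,None,fx=5,fy=5,interpolation=2)[:, :]; b=cv2.resize(b,None,fx=5,fy=5,interpolation=2)
cv2.imwrite("pics/a.png",np.clip(a*1.5,0,255)); cv2.imwrite("pics/b.png",np.clip(b*1.5,0,255))
```

```text
[ WARN:0@0.109] global loadsave.cpp:1063 imwrite_ Unsupported depth image for selected encoder is fallbacked to CV_8U.
```

View pics/a.png

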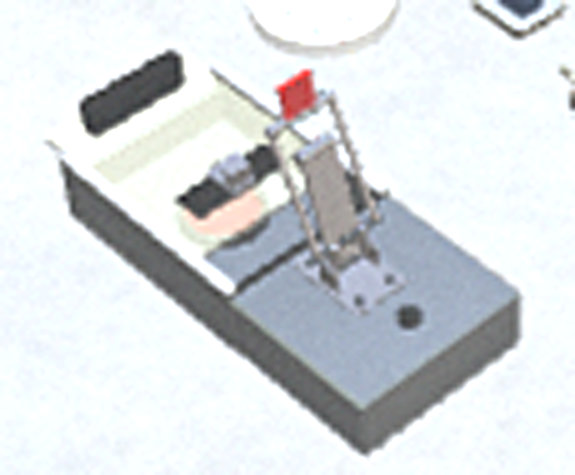

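View pics/b.png

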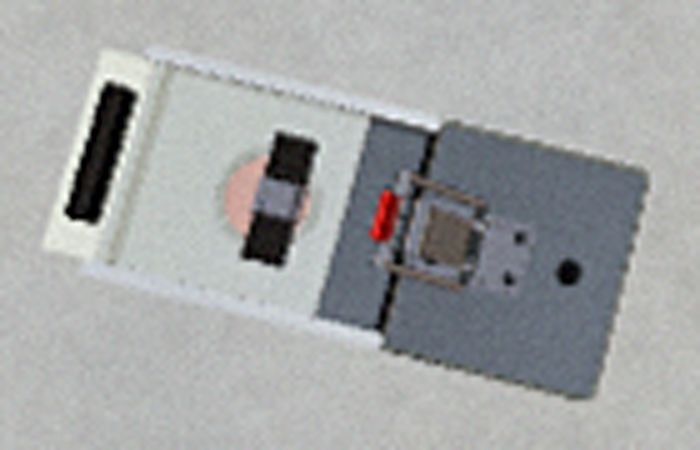

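```bash
cat > h.py <<'E'
from bench import *
import numpy as np, cv2
from scipy.spatial.transform import Rotation as Ro
def R(q): return Ro.from_quat(np.roll(q,-1)).as_matrix()
def cast(c,uv,z):
    uv=np.atleast_2d(uv).astype(float); M=np.linalg.inv(c["mtx"])
    d=np.c_[uv,np.ones(len(uv))]@M.T*[1,-1,-1]@R(c["attitude"]).T
    p=np.asarray(c["position"]); return p+d*((z-p[2])/d[:,2])[:,None]
def proj(c,P):
    q=(np.atleast_2d(P)-c["position"])@R(c["attitude"])*[1,-1,-1]
    h=q@c["mtx"].T; return h[:,:2]/h[:,2:]
E
python3 - <<'E'
from h import *
np.set_printoptions(precision=4,suppress=True)
t=get_calibration("top"); s=get_calibration("scene")
T=np.array([[648,170],[593,397],[383,345],[437,122]])/5+[180,195]
P=cast(t,T,.045); print("top corners",P,np.linalg.norm(P[0]-P[1]))
S=np.array([[520,300],[365,408]])/5+[205,170]
print("scene",cast(s,S,.045))
print("stop",cast(t,np.array([[568,272]])/5+[180,195],.05),cast(s,np.array([[409,317]])/5+[205,170],.05))
print("bar top ends",cast(t,np.array([[121,86],[80,222]])/5+[180,195],.067))
print("bar top ends scene",cast(s,np.array([[175,53],[85,103]])/5+[205,170],.067))
m=(P[0]+P[1])/2; d=(P[2]-P[1]+P[3]-P[0])[:2]; print("yaw edge",np.arctan2(d[1],d[0]), "yaw end",np.arctan2(*(P[0]-P[1])[:2][::-1])+np.pi/2)
o=observe(); print(R(o["tool_rot"]))
# tab
def tri(a,b):
    A=cast(t,a,.1)[0]-t["position"];B=cast(s,b,.1)[0]-s["position"];A/=np.linalg.norm(A);B/=np.linalg.norm(B)
    k=np.linalg.lstsq(np.c_[A,-B],s["position"]-t["position"],rcond=None)[0]
    return t["position"]+k[0]*A, s["position"]+k[1]*B
print("tab", tri(np.array([[385,216]])/5+[180,195],np.array([[296,95]])/5+[205,170]))
E
```

```text
top corners [[ 0.5558 -0.11    0.045 ]
 [ 0.4511 -0.0865  0.045 ]
 [ 0.4732  0.0103  0.045 ]
 [ 0.5766 -0.0107  0.045 ]] 0.10729138441793291
scene [[ 0.547  -0.1128  0.045 ]
 [ 0.448  -0.0871  0.045 ]]
stop [[ 0.5076 -0.0738  0.05  ]] [[ 0.5042 -0.0747  0.05  ]]
bar top ends [[0.5877 0.1313 0.067 ]
 [0.5256 0.1456 0.067 ]]
bar top ends scene [[0.585  0.1339 0.067 ]
 [0.5275 0.1489 0.067 ]]
yaw edge 1.3557055897682022 yaw end 1.3500214180251902
[[ 0.4357 -0.0009 -0.9001]
 [ 0.9001 -0.0013  0.4357]
 [-0.0016 -1.      0.0002]]
tab (array([ 0.525 , -0.0002,  0.1465]), array([0.5241, 0.0009, 0.1465]))
```

Call:
send_rows(
  series=[
    {"linear": [-0.021, 0, -0.054]},
    {"linear": [-0.021, 0, -0.054]},
    {"linear": [-0.021, 0, -0.054]},
    {"linear": [-0.021, 0, -0.054]},
    {"linear": [-0.021, 0, -0.054]},
    {"linear": [-0.021, 0, -0.054]},
    {"linear": [-0.021, 0, -0.054]},
    {"linear": [-0.021, 0, -0.054]},
  ],
  claw=0,
  squeeze=20,
)

```text
schema error: expected keys linear, twist
```

Call:
send_rows(
  series=[
    {"linear": [0, 0, 0], "twist": 0.17},
    {"linear": [0, 0, 0], "twist": 0.17},
    {"linear": [0, 0, 0], "twist": 0.17},
    {"linear": [0, 0, 0], "twist": 0.17},
    {"linear": [0, 0, 0], "twist": 0.17},
    {"linear": [0, 0, 0], "twist": 0.17},
    {"linear": [0, 0, 0], "twist": 0.17},
    {"linear": [0, 0, 0], "twist": 0.15},
  ],
)

```text
time_s: 1.1
eef_pos: [0.2486, 0.5146, 0.2003]
tool_rot: [-0.697, 0.704, -0.095, 0.092]
contact_force: [0.1, 0.4, -0.3]
gripper_width: 0.0941
```

Call:
send_rows(
  series=[
    {"linear": [0.049, 0, -0.031], "twist": 0},
    {"linear": [0.049, 0, -0.031], "twist": 0},
    {"linear": [0.049, 0, -0.031], "twist": 0},
    {"linear": [0.049, 0, -0.031], "twist": 0},
    {"linear": [0.049, 0, -0.031], "twist": 0},
    {"linear": [0.049, 0, -0.031], "twist": 0},
    {"linear": [0.049, 0, -0.031], "twist": 0},
    {"linear": [0.049, 0, -0.031], "twist": 0},
    {"linear": [0, 0, 0], "twist": -0.02},
  ],
  claw=0,
  squeeze=20,
)

```text
time_s: 2.22
eef_pos: [0.5705, 0.163, 0.1967]
tool_rot: [-0.698, 0.706, -0.088, 0.082]
contact_force: [-0.3, 0.4, -0.3]
gripper_width: 0.0078
```

```bash
cat >> h.py <<'E'
YAW=1.353; O=np.array([.529,.019]); U=np.array([np.cos(YAW),np.sin(YAW)]); V=np.array([-U[1],U[0]])
def box(p): d=np.asarray(p)[:2]-O; return np.round([d@U,d@V,p[2]],4)
def st():
    o=observe(); r=R(o["tool_rot"]); f=o["contact_force"]
    print("t",round(o["time_s"],2),"box",box(o["eef_pos"]),"hd",round(np.arctan2(r[1,2],r[0,2])-YAW,3),"tilt",np.round(r[2],3),"F",np.round([f[:2]@U,f[:2]@V,f[2]],1),"w",round(o["gripper_width"],3)); return o
E
python3 - <<'E'
from h import *
st(); c=get_calibration("wrist"); print(c)
cv2.imwrite("pics/w1.png",camera("wrist")[:,:,::-1])
E
```

```text
t 2.23 box [ 0.1495 -0.0094  0.1967] hd -0.023 tilt [-0.008 -1.    -0.013] F [ 0.3  0.3 -0.3] w 0.008
{'mtx': array([[284.26220638,   0.        , 316.31906815],
       [  0.        , 284.26220638, 195.96322359],
       [  0.        ,   0.        ,   1.        ]]), 'position': array([0.58803934, 0.22829233, 0.37543657]), 'attitude': array([ 0.98542132, -0.11997275,  0.01799402, -0.11927943])}
```

View pics/w1.png

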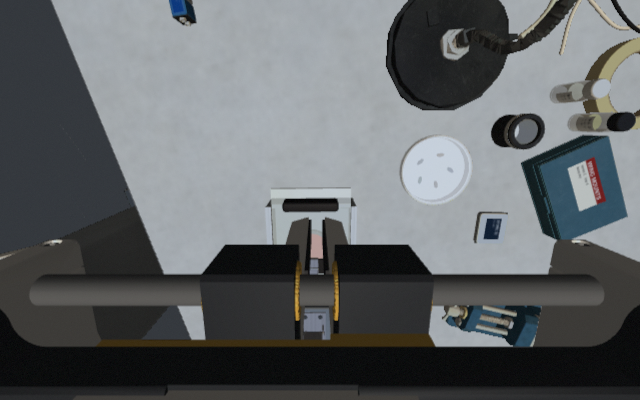

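Run:
```python
from h import *
c=get_calibration("wrist")
for p in cast(c,[[283,205],[340,204],[311,199],[311,211]],.067): print(box(p))
for p in cast(c,[[272,189],[351,188]],.045): print("lid corner",box(p))
im=cv2.imread("pics/w1.png"); print(cv2.resize(im[195:215,308:316].mean(2).astype('f4'),(1,20)).ravel().round())
```

```text
[0.1322 0.0316 0.067 ]
[ 0.1321 -0.0327  0.067 ]
[ 0.1386 -0.0002  0.067 ]
[0.1245 0.0002 0.067 ]
lid corner [0.1461 0.0467 0.045 ]
lid corner [ 0.1455 -0.0473  0.045 ]
[198. 199. 171.  98.   6.   7.   4.  12.  22.  35.  42.  40.  36.  35.
  33.  30.  72. 145. 177. 177.]
```

Call:
send_rows(
  series=[
    {"linear": [-0.008, 0, 0.025], "twist": -0.02},
    {"linear": [0, 0.04, 0], "twist": 0},
    {"linear": [0, 0.04, 0], "twist": 0},
    {"linear": [0, 0.04, 0], "twist": 0},
    {"linear": [0, 0.02, 0], "twist": 0},
  ],
)

```text
time_s: 2.9
eef_pos: [0.5601, 0.1972, 0.0547]
tool_rot: [-0.701, 0.706, -0.079, 0.071]
contact_force: [-0.6, -0.4, 0.1]
gripper_width: 0.0003
```

```bash
python3 -c "
from h import *
st()"
```

```text
t 2.9 box [0.1807 0.0081 0.0547] hd 0.006 tilt [-0.01  -1.    -0.008] F [-0.6  0.5  0.1] w 0.0
```

Call:
send_rows(
  series=[
    {"linear": [0.007, 0, -0.012], "twist": 0},
    {"linear": [0, 0, -0.012], "twist": 0},
    {"linear": [0, 0, -0.006], "twist": 0},
    {"linear": [0, 0, -0.005], "twist": 0},
    {"linear": [0, 0, -0.005], "twist": 0},
    {"linear": [0, 0, -0.005], "twist": 0},
  ],
)

```text
time_s: 3.65
eef_pos: [0.556, 0.1525, 0.0571]
tool_rot: [-0.702, 0.704, -0.078, 0.071]
contact_force: [-0.3, 3.5, -2.6]
gripper_width: 0.0005
```

```bash
python3 -c "
from h import *
st()"
```

```text
t 3.65 box [0.1362 0.0025 0.0571] hd 0.007 tilt [-0.01  -1.    -0.004] F [ 3.4  1.1 -2.6] w 0.001
```

Call:
send_rows(
  series=[
    {"linear": [0, 0.001, -0.004], "twist": 0},
    {"linear": [0, 0, -0.004], "twist": 0},
    {"linear": [0, 0, -0.004], "twist": 0},
    {"linear": [0, 0, -0.003], "twist": 0},
  ],
)

```text
time_s: 4.15
eef_pos: [0.5529, 0.1377, 0.0566]
tool_rot: [-0.703, 0.704, -0.078, 0.071]
contact_force: [0.3, 2.6, -0.9]
gripper_width: 0.0004
```

Call:
send_rows(
  series=[
    {"linear": [0, 0, -0.003], "twist": 0},
    {"linear": [0, 0, -0.003], "twist": 0},
  ],
)

```text
time_s: 4.4
eef_pos: [0.5516, 0.1322, 0.0566]
tool_rot: [0.703, -0.703, 0.078, -0.071]
contact_force: [0.2, 8.4, -0.0]
gripper_width: 0.0004
```

```bash
python3 -c "
from h import *
st()"
```

```text
t 4.4 box [0.1154 0.0024 0.0566] hd 0.006 tilt [-0.009 -1.    -0.001] F [ 8.2  1.6 -0. ] w 0.0
```

Call:
send_rows(
  series=[
    {"linear": [0, 0, -0.002], "twist": 0},
  ],
)

```text
time_s: 4.53
eef_pos: [0.5516, 0.1322, 0.0567]
tool_rot: [0.705, -0.701, 0.078, -0.072]
contact_force: [1.2, 9.2, -1.3]
gripper_width: 0.0004
```

Call:
send_rows(
  series=[
    {"linear": [0, 0, -0.003], "twist": 0},
  ],
)

```text
time_s: 4.65
eef_pos: [0.5517, 0.1321, 0.0568]
tool_rot: [0.707, -0.699, 0.079, -0.073]
contact_force: [1.7, 11.1, -1.0]
gripper_width: 0.0004
```

```bash
python3 -c "
from h import *
st()"
```

```text
t 4.65 box [0.1154 0.0023 0.0568] hd 0.002 tilt [-0.009 -1.     0.01 ] F [11.2  0.7 -1. ] w 0.0
```

Call:
send_rows(
  series=[
    {"linear": [0.002, 0, 0.012], "twist": 0},
    {"linear": [0, -0.05, 0], "twist": 0},
    {"linear": [0, -0.05, 0], "twist": 0},
    {"linear": [0, -0.04, 0], "twist": 0},
    {"linear": [0, 0, -0.055], "twist": 0},
    {"linear": [0, 0, -0.055], "twist": 0},
    {"linear": [0, 0, -0.05], "twist": 0},
    {"linear": [0, 0, 0], "twist": 0},
  ],
)

```text
time_s: 5.65
eef_pos: [0.5246, -0.0238, 0.2015]
tool_rot: [-0.7, 0.706, -0.076, 0.072]
contact_force: [-0.3, 0.3, 0.6]
gripper_width: 0.0004
```

Run:
```python
from h import *
st()
c=get_calibration("scene"); im=camera("scene")[:,:,::-1]
d=get_calibration("top"); jm=camera("top")[:,:,::-1]
a=cv2.resize(im[130:260,200:320],None,fx=4,fy=4,interpolation=2); b=cv2.resize(jm[195:285,180:320],None,fx=4,fy=4,interpolation=2)
o=np.zeros((520,1040,3),np.uint8); o[:a.shape[0],:480]=a; o[:b.shape[0],480:]=b
cv2.imwrite("pics/s2.png",cv2.resize(cv2.convertScaleAbs(o,alpha=1.5),(800,400)))
```

```text
t 5.65 box [-0.0427 -0.005   0.2015] hd 0.008 tilt [-0.005 -1.    -0.009] F [0.2 0.4 0.6] w 0.0
```

View pics/s2.png

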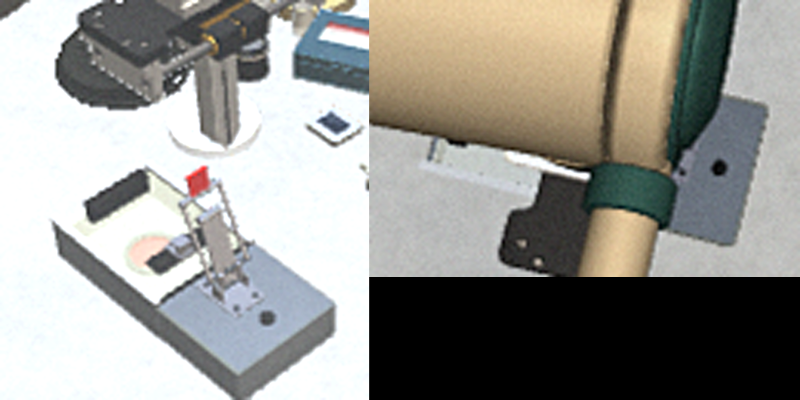

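Call:
send_rows(
  series=[
    {"linear": [-0.005, 0.03, -0.004], "twist": 0},
    {"linear": [0, 0.028, 0], "twist": 0},
    {"linear": [0, 0.004, 0], "twist": 0},
  ],
)

```text
time_s: 6.12
eef_pos: [0.5209, -0.0211, 0.1387]
tool_rot: [-0.701, 0.706, -0.072, 0.07]
contact_force: [-0.3, -0.2, 0.0]
gripper_width: 0.0003
```

```bash
python3 -c "
from h import *
st()"
```

```text
t 6.12 box [-0.0409 -0.0008  0.1387] hd 0.016 tilt [-0.003 -1.    -0.006] F [-0.3  0.3  0. ] w 0.0
```

Call:
send_rows(
  series=[
    {"linear": [0, 0, 0.006], "twist": 0},
    {"linear": [0, 0, 0.006], "twist": 0},
    {"linear": [0, 0, 0.006], "twist": 0},
    {"linear": [0, 0, 0.006], "twist": 0},
  ],
)

```text
time_s: 6.62
eef_pos: [0.5283, 0.0053, 0.1411]
tool_rot: [-0.701, 0.706, -0.07, 0.071]
contact_force: [0.2, -0.7, -0.1]
gripper_width: 0.0002
```

Call:
send_rows(
  series=[
    {"linear": [0, 0, 0.008], "twist": 0},
    {"linear": [0, 0, 0.008], "twist": 0},
    {"linear": [0, 0, 0.008], "twist": 0},
    {"linear": [0, 0, 0], "twist": 0},
  ],
)

```text
time_s: 7.12
eef_pos: [0.5338, 0.0311, 0.1415]
tool_rot: [-0.702, 0.706, -0.069, 0.071]
contact_force: [0.3, -0.0, 1.0]
gripper_width: 0.0005
```

```bash
cat >> h.py <<'E'
def pic(n):
    im=camera("scene")[:,:,::-1]; a=cv2.resize(im[160:260,200:320],None,fx=5,fy=5,interpolation=2)
    cv2.imwrite(f"pics/{n}.png",cv2.convertScaleAbs(a,alpha=1.5))
E
python3 -c "
from h import *
st(); pic('s3')"
```

```text
t 7.12 box [ 0.0129 -0.0021  0.1415] hd 0.019 tilt [ 0.003 -1.    -0.006] F [ 0.  -0.3  1. ] w 0.001
```

View pics/s3.png

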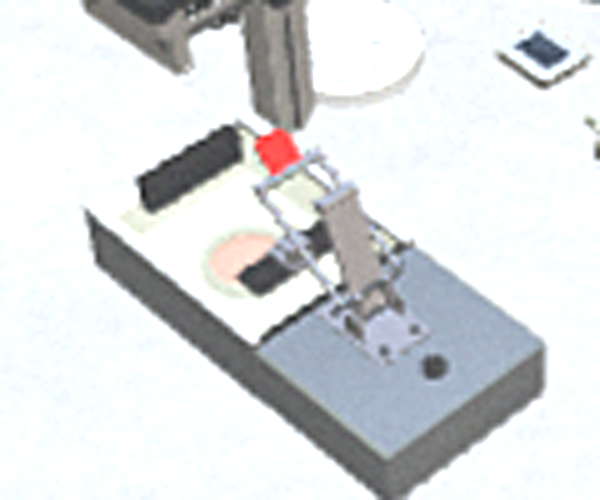

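Call:
send_rows(
  series=[
    {"linear": [-0.002, 0, 0.013], "twist": 0},
    {"linear": [0, 0.012, 0], "twist": -0.02},
    {"linear": [0, 0.012, 0], "twist": 0},
    {"linear": [0, 0.012, 0], "twist": 0},
    {"linear": [0, 0.01, 0], "twist": 0},
  ],
)

```text
time_s: 7.8
eef_pos: [0.5341, 0.0441, 0.0921]
tool_rot: [-0.702, 0.707, -0.062, 0.063]
contact_force: [-0.9, 0.4, -0.7]
gripper_width: 0.0003
```

```bash
python3 -c "
from h import *
st(); pic('s4')"
```

```text
t 7.8 box [0.0256 0.0005 0.0921] hd 0.04 tilt [ 0.002 -1.    -0.006] F [ 0.2  1.  -0.7] w 0.0
```

View pics/s4.png

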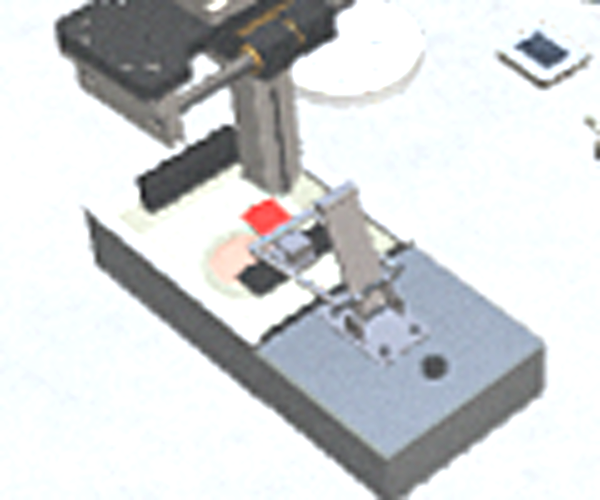

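```bash
python3 -c "
from h import *
c=get_calibration('scene')
for z in (.06,.065,.07): print(z,box(cast(c,[[253.6,203.2]],z)[0]))
print('keeper top',box(cast(c,np.array([[296,244]])/5+[200,160],.061)[0]))
print('lever tip',[box(cast(c,np.array([[341,190]])/5+[200,160],z)[0]) for z in (.115,.122,.126)])
"
```

```text
0.06 [ 0.0356 -0.0023  0.06  ]
0.065 [0.0313 0.0007 0.065 ]
0.07 [0.027  0.0038 0.07  ]
keeper top [0.0086 0.0017 0.061 ]
lever tip [array([-0.0229, -0.0058,  0.115 ]), array([-0.0288, -0.0011,  0.122 ]), array([-0.0321,  0.0015,  0.126 ])]
```

Call:
send_rows(
  series=[
    {"linear": [0, 0.01, 0.002], "twist": 0.03},
    {"linear": [0, 0.008, 0], "twist": 0},
    {"linear": [0, 0.005, 0], "twist": 0},
  ],
)

```text
time_s: 8.22
eef_pos: [0.5337, 0.0459, 0.0662]
tool_rot: [-0.701, 0.706, -0.075, 0.074]
contact_force: [0.2, 0.1, -0.4]
gripper_width: 0.0004
```

```bash
python3 -c "
from h import *
st()"
```

```text
t 8.22 box [0.0272 0.0012 0.0662] hd 0.007 tilt [ 0.    -1.    -0.007] F [ 0.2 -0.2 -0.4] w 0.0
```

Call:
send_rows(
  series=[
    {"linear": [0, 0.003, 0.003], "twist": 0},
    {"linear": [0, 0.003, 0], "twist": 0},
  ],
)

```text
time_s: 8.48
eef_pos: [0.5345, 0.0483, 0.0602]
tool_rot: [-0.7, 0.706, -0.074, 0.074]
contact_force: [-0.3, 1.2, 2.3]
gripper_width: 0.0004
```

Call:
send_rows(
  series=[
    {"linear": [0, 0.003, 0], "twist": 0},
  ],
)

```text
time_s: 8.6
eef_pos: [0.5351, 0.0489, 0.0574]
tool_rot: [-0.701, 0.705, -0.074, 0.075]
contact_force: [0.1, 1.3, 0.3]
gripper_width: 0.0002
```

Call:
send_rows(
  series=[
    {"linear": [0, 0.003, 0], "twist": 0},
  ],
)

```text
time_s: 8.72
eef_pos: [0.5354, 0.0489, 0.0557]
tool_rot: [-0.701, 0.706, -0.074, 0.075]
contact_force: [-5.5, 0.4, 22.7]
gripper_width: 0.0006
```

Call:
send_rows(
  series=[
    {"linear": [0, -0.003, 0], "twist": 0},
  ],
)

```text
time_s: 8.85
eef_pos: [0.5354, 0.049, 0.059]
tool_rot: [-0.701, 0.705, -0.073, 0.075]
contact_force: [0.1, 0.6, 0.3]
gripper_width: 0.0004
```

Call:
send_rows(
  series=[
    {"linear": [0, -0.05, 0], "twist": 0},
    {"linear": [0, -0.05, 0], "twist": 0},
  ],
)

```text
time_s: 9.1
eef_pos: [0.5323, 0.0497, 0.1571]
tool_rot: [-0.701, 0.706, -0.077, 0.072]
contact_force: [0.4, 0.0, -0.5]
gripper_width: -0.0001
```

```bash
python3 -c "
from h import *
st()
im=camera('scene')[:,:,::-1]; cv2.imwrite('pics/raw5.png',im)
a=cv2.resize(im[175:235,220:300],None,fx=9,fy=9,interpolation=2)
cv2.imwrite('pics/s5.png',cv2.convertScaleAbs(a,alpha=1.4))
c=get_calibration('scene')
# expected pixels
def W(x,y,z): return np.r_[O+x*U+y*V,z]
for n,p in dict(seat=(.004,0,.054),seatL=(.004,.007,.054),nose=(.0095,0,.058),piv=(-.051,0,.055)).items(): print(n,(proj(c,W(*p))[0]-[220,175])*9)
"
```

```text
t 9.1 box [0.0307 0.0034 0.1571] hd 0.007 tilt [-0.007 -1.    -0.008] F [ 0.1 -0.4 -0.5] w -0.0
seat [369.53711717 326.43165435]
seatL [350.99324679 338.70469427]
nose [355.89270511 307.08921532]
piv [498.57705146 421.15402342]
```

View pics/s5.png

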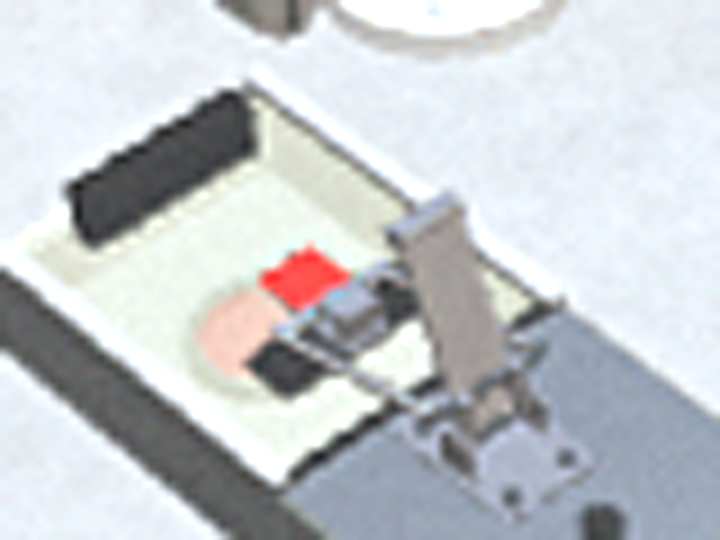

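```bash
python3 -c "
from h import *
c=get_calibration('scene')
im=cv2.imread('pics/raw5.png').astype(int); b,g,r=[im[175:235,220:300,i] for i in range(3)]
m=(r>110)&(g<r*.55)&(b<r*.55); ys,xs=np.nonzero(m); ct=np.array([xs.mean()+220,ys.mean()+175]); print(ct,m.sum())
f=lambda uv:[box(cast(c,[uv],z)[0]) for z in (.048,.054,.064)]
print('tab',f(ct)); print('bar L',f(np.array([280,332])/9+[220,175])); print('bar R',f(np.array([388,268])/9+[220,175]))
print('keeper top',box(cast(c,[np.array([350,315])/9+[220,175]],.061)[0]))
print('lever end',[box(cast(c,[np.array([430,208])/9+[220,175]],z)[0]) for z in (.117,.122,.127)])
print('pad -y.. corner',box(cast(c,[np.array([290,390])/9+[220,175]],.05)[0]),box(cast(c,[np.array([245,352])/9+[220,175]],.05)[0]))
print('plate end', box(cast(c,[np.array([515,515])/9+[220,175]],.047)[0]),box(cast(c,[np.array([597,465])/9+[220,175]],.047)[0]), 'stop',box(cast(c,[np.array([603,515])/9+[220,175]],.052)[0]))
"
```

```text
[253.18421053 205.42105263] 38
tab [array([ 0.0402, -0.0035,  0.048 ]), array([0.0351, 0.0002, 0.054 ]), array([0.0266, 0.0063, 0.064 ])]
bar L [array([0.0255, 0.016 , 0.048 ]), array([0.0205, 0.0195, 0.054 ]), array([0.0122, 0.0253, 0.064 ])]
bar R [array([ 0.0234, -0.0235,  0.048 ]), array([ 0.0185, -0.0197,  0.054 ]), array([ 0.0102, -0.0133,  0.064 ])]
keeper top [0.0058 0.0051 0.061 ]
lever end [array([-0.0241, -0.0035,  0.117 ]), array([-2.83e-02, -1.00e-04,  1.22e-01]), array([-0.0325,  0.0032,  0.127 ])]
pad -y.. corner [0.0039 0.0302 0.05  ] [0.0247 0.0294 0.05  ]
plate end [-0.0749  0.0162  0.047 ] [-0.0773 -0.0127  0.047 ] stop [-0.0957  0.0021  0.052 ]
```

Call:
send_rows(
  series=[
    {"linear": [0.004, 0, -0.035], "twist": 0},
    {"linear": [0, 0.02, 0], "twist": 0},
    {"linear": [0, 0.022, 0], "twist": 0},
    {"linear": [0, 0, -0.006], "twist": 0},
  ],
)

```text
time_s: 9.65
eef_pos: [0.5343, 0.0071, 0.1236]
tool_rot: [-0.701, 0.706, -0.069, 0.078]
contact_force: [-0.9, 0.0, -0.1]
gripper_width: 0.0007
```

```bash
python3 -c "
from h import *
st()"
```

```text
t 9.65 box [-0.0104 -0.0077  0.1236] hd 0.009 tilt [ 0.013 -1.    -0.005] F [-0.2  0.9 -0.1] w 0.001
```

Call:
send_rows(
  series=[
    {"linear": [-0.007, 0.012, 0], "twist": 0},
    {"linear": [-0.001, 0.003, -0.004], "twist": 0},
    {"linear": [0, 0, -0.006], "twist": 0},
    {"linear": [0, 0, -0.006], "twist": 0},
  ],
)

```text
time_s: 10.15
eef_pos: [0.5238, -0.0069, 0.1094]
tool_rot: [-0.702, 0.705, -0.068, 0.079]
contact_force: [0.0, 2.2, 0.7]
gripper_width: 0.0002
```

```bash
python3 -c "
from h import *
st()"
```

```text
t 10.15 box [-0.0264 -0.0006  0.1094] hd 0.009 tilt [ 0.016 -1.    -0.003] F [2.1 0.4 0.7] w 0.0
```

Call:
send_rows(
  series=[
    {"linear": [0, 0, -0.006], "twist": 0},
    {"linear": [0, 0, -0.006], "twist": 0},
    {"linear": [0, 0, -0.006], "twist": 0},
    {"linear": [0, 0, -0.006], "twist": 0},
  ],
)

```text
time_s: 10.65
eef_pos: [0.5185, -0.0317, 0.1095]
tool_rot: [-0.702, 0.704, -0.068, 0.08]
contact_force: [1.8, 2.8, -1.7]
gripper_width: 0.0006
```

```bash
python3 -c "
from h import *
st()"
```

```text
t 10.65 box [-0.0518 -0.0007  0.1095] hd 0.008 tilt [ 0.016 -1.    -0.002] F [ 3.1 -1.2 -1.7] w 0.001
```

Call:
send_rows(
  series=[
    {"linear": [0, 0.001, -0.005], "twist": 0},
    {"linear": [0, 0.002, -0.005], "twist": 0},
    {"linear": [0, 0.002, -0.005], "twist": 0},
  ],
)

```text
time_s: 11.02
eef_pos: [0.5152, -0.0461, 0.1043]
tool_rot: [-0.703, 0.704, -0.069, 0.08]
contact_force: [0.3, 5.4, -1.4]
gripper_width: 0.0004
```

```bash
python3 -c "
from h import *
st(); pic('s6')"
```

```text
t 11.03 box [-0.0666 -0.0006  0.1043] hd 0.007 tilt [ 0.016 -1.     0.001] F [ 5.3  0.9 -1.4] w 0.0
```

View pics/s6.png

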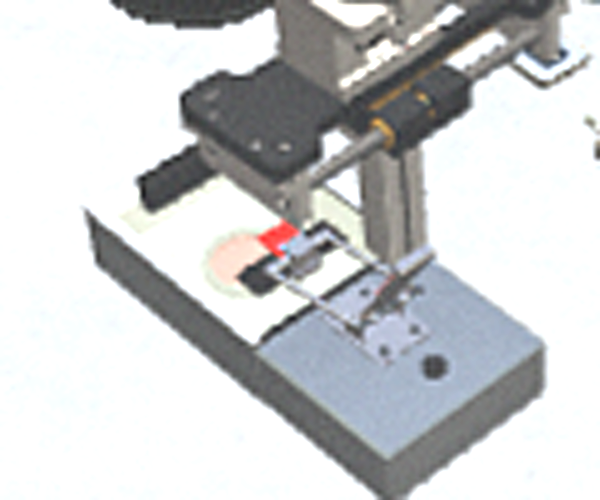

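Call:
send_rows(
  series=[
    {"linear": [0, 0.003, -0.005], "twist": 0},
    {"linear": [0, 0.004, -0.005], "twist": 0},
    {"linear": [0, 0.004, -0.004], "twist": 0},
  ],
)

```text
time_s: 11.45
eef_pos: [0.5119, -0.0606, 0.0925]
tool_rot: [-0.703, 0.703, -0.069, 0.08]
contact_force: [-0.8, 4.4, 1.4]
gripper_width: 0.0006
```

```bash
python3 -c "
from h import *
st()"
```

```text
t 11.45 box [-0.0814 -0.0005  0.0925] hd 0.007 tilt [ 0.015 -1.     0.001] F [4.2 1.7 1.4] w 0.001
```

Call:
send_rows(
  series=[
    {"linear": [0, 0.004, -0.004], "twist": 0},
    {"linear": [0, 0.005, -0.003], "twist": 0},
    {"linear": [0, 0.005, -0.003], "twist": 0},
  ],
)

```text
time_s: 11.82
eef_pos: [0.5099, -0.0726, 0.0776]
tool_rot: [-0.702, 0.704, -0.069, 0.079]
contact_force: [-0.1, 1.1, 0.4]
gripper_width: 0.0004
```

```bash
python3 -c "
from h import *
st()"
```

```text
t 11.82 box [-0.0936 -0.0011  0.0776] hd 0.008 tilt [ 0.015 -1.    -0.002] F [1.1 0.4 0.4] w 0.0
```

Call:
send_rows(
  series=[
    {"linear": [0, 0.005, -0.004], "twist": 0},
    {"linear": [0, 0.005, -0.004], "twist": 0},
  ],
)

```text
time_s: 12.08
eef_pos: [0.5086, -0.08, 0.0666]
tool_rot: [-0.703, 0.704, -0.069, 0.08]
contact_force: [2.8, 11.3, -1.6]
gripper_width: 0.0006
```

Call:
send_rows(
  series=[
    {"linear": [0, 0.003, -0.003], "twist": 0},
  ],
)

```text
time_s: 12.2
eef_pos: [0.5085, -0.0807, 0.0628]
tool_rot: [0.705, -0.702, 0.07, -0.081]
contact_force: [3.5, 9.3, -1.7]
gripper_width: 0.0002
```

```bash
python3 -c "
from h import *
st()"
```

```text
t 12.2 box [-0.1018 -0.0015  0.0628] hd 0.004 tilt [ 0.015 -1.     0.006] F [ 9.9 -1.4 -1.7] w 0.0
```

Call:
send_rows(
  series=[
    {"linear": [0, 0, 0.005], "twist": 0},
  ],
)

```text
time_s: 12.32
eef_pos: [0.5093, -0.0764, 0.0622]
tool_rot: [0.704, -0.702, 0.07, -0.081]
contact_force: [0.4, 0.3, -0.5]
gripper_width: 0.0005
```

```bash
python3 -c "
from h import *
st(); 
im=camera('scene')[:,:,::-1]; cv2.imwrite('pics/raw7.png',im)
a=cv2.resize(im[175:255,220:310],None,fx=7,fy=7,interpolation=2)
cv2.imwrite('pics/s7.png',cv2.convertScaleAbs(a,alpha=1.4))"
```

```text
t 12.32 box [-0.0974 -0.0014  0.0622] hd 0.004 tilt [ 0.015 -1.     0.005] F [ 0.4 -0.4 -0.5] w 0.001
```

View pics/s7.png

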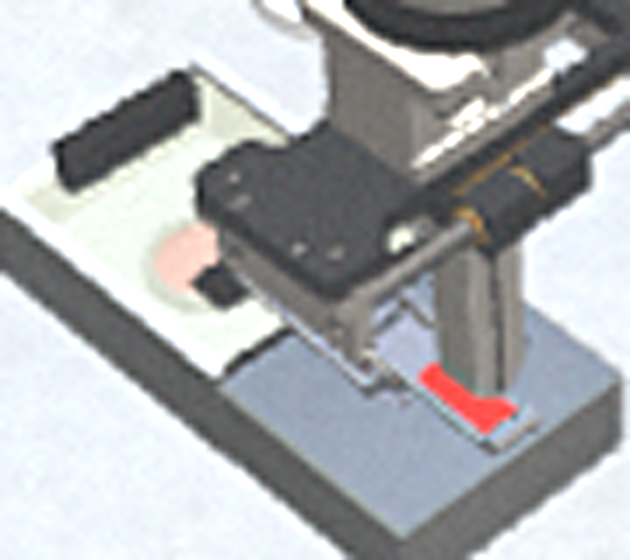

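Call:
send_rows(
  series=[
    {"linear": [0, 0.003, -0.003], "twist": 0},
  ],
)

```text
time_s: 12.5
eef_pos: [0.5091, -0.0793, 0.0594]
tool_rot: [0.704, -0.702, 0.069, -0.081]
contact_force: [0.7, -0.6, 0.0]
gripper_width: 0.0006
```

Call:
send_rows(
  series=[
    {"linear": [0, 0.002, 0], "twist": 0},
  ],
)

```text
time_s: 12.62
eef_pos: [0.509, -0.0799, 0.0572]
tool_rot: [0.704, -0.703, 0.069, -0.081]
contact_force: [0.4, 0.2, -0.0]
gripper_width: 0.0008
```

Call:
send_rows(
  series=[
    {"linear": [0, 0.001, 0.001], "twist": 0},
  ],
)

```text
time_s: 12.75
eef_pos: [0.5092, -0.0793, 0.0561]
tool_rot: [0.704, -0.703, 0.069, -0.081]
contact_force: [0.2, 0.2, -0.3]
gripper_width: 0.0005
```

Call:
send_rows(
  series=[
    {"linear": [0, 0.001, 0], "twist": 0},
  ],
)

```text
time_s: 12.88
eef_pos: [0.5093, -0.0794, 0.0551]
tool_rot: [0.703, -0.703, 0.069, -0.081]
contact_force: [-0.1, 0.0, 0.4]
gripper_width: 0.0001
```

Call:
send_rows(
  series=[
    {"linear": [0, 0.001, 0], "twist": 0},
  ],
)

```text
time_s: 13.0
eef_pos: [0.5093, -0.0794, 0.0546]
tool_rot: [0.703, -0.703, 0.069, -0.081]
contact_force: [-1.6, 0.3, 9.1]
gripper_width: 0.0004
```

Call:
send_rows(
  series=[
    {"linear": [0, 0.0008, 0], "twist": 0},
  ],
)

```text
time_s: 13.12
eef_pos: [0.5093, -0.0794, 0.0546]
tool_rot: [0.703, -0.703, 0.069, -0.081]
contact_force: [-2.6, -0.3, 7.1]
gripper_width: 0.0005
```

```bash
python3 -c "
from h import *
st()"
```

```text
t 13.12 box [-0.1004 -0.0021  0.0546] hd 0.006 tilt [ 0.016 -1.     0.003] F [-0.8  2.5  7.1] w 0.001
```

Call:
send_rows(
  series=[
    {"linear": [0, 0.0017, 0], "twist": 0},
  ],
)

```text
time_s: 13.25
eef_pos: [0.5094, -0.0795, 0.0544]
tool_rot: [0.703, -0.703, 0.069, -0.081]
contact_force: [-3.9, 0.5, 16.1]
gripper_width: 0.0006
```

Call:
send_rows(
  series=[
    {"linear": [0, 0.0017, 0], "twist": 0},
  ],
)

```text
time_s: 13.38
eef_pos: [0.5094, -0.0794, 0.0544]
tool_rot: [0.703, -0.703, 0.068, -0.081]
contact_force: [-3.6, 1.1, 14.1]
gripper_width: 0.0006
```

Call:
send_rows(
  series=[
    {"linear": [0, -0.02, 0.001], "twist": 0},
    {"linear": [0, -0.05, 0], "twist": 0},
    {"linear": [0, -0.06, 0], "twist": 0},
    {"linear": [0, -0.03, 0.03], "twist": 0},
    {"linear": [0, 0, 0.055], "twist": 0},
    {"linear": [0, 0, 0.055], "twist": 0},
    {"linear": [0, 0, 0.055], "twist": 0},
    {"linear": [0, 0, 0.03], "twist": 0},
    {"linear": [0, 0, 0], "twist": 0},
  ],
)

```text
time_s: 14.5
eef_pos: [0.557, 0.1473, 0.2216]
tool_rot: [0.703, -0.703, 0.067, -0.084]
contact_force: [0.4, -0.5, -0.2]
gripper_width: 0.0006
```

Run:
```python
from h import *
st(); im=camera('scene')[:,:,::-1]; cv2.imwrite('pics/raw8.png',im)
a=cv2.resize(im[175:255,220:310],None,fx=7,fy=7,interpolation=2)
cv2.imwrite('pics/s8.png',cv2.convertScaleAbs(a,alpha=1.4))
```

```text
t 14.5 box [0.1313 0.0004 0.2216] hd 0.004 tilt [ 0.023 -1.     0.003] F [-0.4 -0.5 -0.2] w 0.001
```

View pics/s8.png

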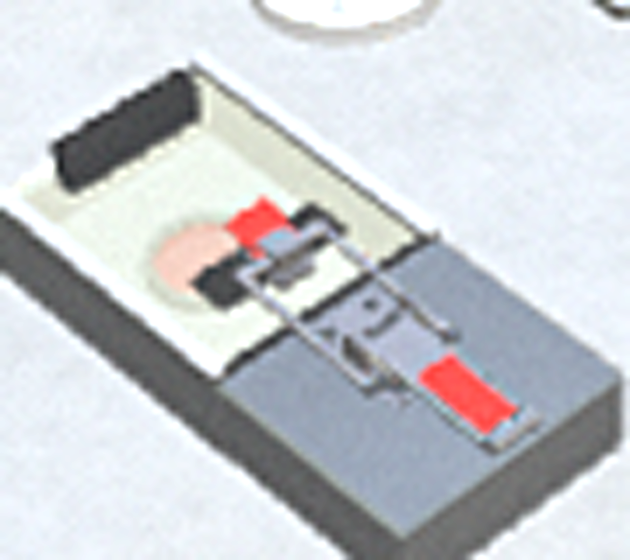

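Run:
```python
from h import *
c=get_calibration('scene')
def red(f,x0,x1,y0,y1):
    im=cv2.imread(f).astype(float)[y0:y1,x0:x1]; b,g,r=[im[...,i] for i in range(3)]
    w=np.clip(r-1.3*np.maximum(g,b)-10,0,80); ys,xs=np.mgrid[y0:y1,x0:x1]; return np.array([(w*xs).sum(),(w*ys).sum()])/w.sum()
for n,f,bb in (("now","pics/raw8.png",(248,264,200,215)),("before","pics/raw5.png",(246,262,199,214))):
    uv=red(f,*bb); print(n,uv,[box(cast(c,[uv],z)[0]) for z in (.05,.055,.060,.065)])
uv=red("pics/raw8.png",275,300,222,240); print("handle",uv,[box(cast(c,[uv],z)[0]) for z in (.05,.055,.06)])
for p in ([240,272],[332,226]):
    print("bar end",[box(cast(c,[np.array(p)/7+[220,175]],z)[0]) for z in (.054,.064)])
im=cv2.imread("pics/raw8.png")[203:218,250:272]
print(im.mean(2).astype(int))
```

```text
now [256.09796131 206.55999109] [array([ 0.0298, -0.0048,  0.05  ]), array([ 0.0256, -0.0018,  0.055 ]), array([0.0214, 0.0013, 0.06  ]), array([0.0172, 0.0043, 0.065 ])]
before [253.26179833 205.40525508] [array([ 0.0384, -0.0024,  0.05  ]), array([0.0341, 0.0006, 0.055 ]), array([0.0299, 0.0036, 0.06  ]), array([0.0256, 0.0067, 0.065 ])]
handle [286.15226967 230.7679189 ] [array([-0.0892, -0.001 ,  0.05  ]), array([-0.0927,  0.0021,  0.055 ]), array([-0.0962,  0.0051,  0.06  ])]
bar end [array([0.0092, 0.0184, 0.054 ]), array([0.0011, 0.0243, 0.064 ])]
bar end [array([ 0.0034, -0.0214,  0.054 ]), array([-0.0048, -0.015 ,  0.064 ])]
[[174 176 174 173 178 178 165 125 158 176 180 179 171 155 149 154 162 159
  157 154 159 154]
 [175 176 177 179 175 168 127 101 106 140 181 187 166 107  63 109 156 157
  160 155 156 161]
 [164 164 167 162 115 104 105 108 106 107 135 166  79  39  47  50  77 126
  161 158 157 155]
 [152 153 144 118 102 109 107 109 109 108 100  58  39  49  82 100  86  67
  129 154 159 155]
 [144 142 108 106 107 106 109 111 113 125 124 115  64  94 146 146 128  75
   55 108 15
[... 237 characters left out ...]
5 124  98  71  64  80 143 180
  130 133 151 171]
 [161 147 107  80  58  99 106 119  92 110 102  77  76  93 117 161 185 179
  167 118 127 143]
 [145  82  45  51  58  81 115 146 127  64  80  84  93 113 131 175 180 176
  179 172 132 114]
 [ 47  52  52  71 119 152 138 111  78  76  88  93 104  95 104 163 179 176
  178 184 179 133]
 [ 56  54  55  85 147 137  90  40  73  98 103 101  86 106 147 182 177 177
  179 176 161  87]
 [ 58  56  57  54  84 142 120  75 114  82  79  95 155 186 183 180 179 182
  167 119  59  51]
 [ 53  56  59  54  47  81 133 134 186 147 118 149 182 179 178 179 178 159
   85  46  64  94]
 [ 53  53  54  46  70 106 118 134 153 167 186 183 180 179 182 166 119  56
   52  86 125 137]]
```

Call:
send_rows(
  series=[
    {"linear": [0, 0, -0.053], "twist": 0},
    {"linear": [0, 0, -0.05], "twist": 0},
    {"linear": [0, 0.05, 0], "twist": 0},
    {"linear": [0, 0.05, 0], "twist": 0},
    {"linear": [0, 0.03, 0], "twist": 0},
    {"linear": [0, 0.007, 0], "twist": 0},
  ],
)

```text
time_s: 15.3
eef_pos: [0.5363, 0.0321, 0.0829]
tool_rot: [-0.701, 0.705, -0.069, 0.088]
contact_force: [0.0, 0.1, 0.1]
gripper_width: 0.0006
```

```bash
python3 -c "
from h import *
st()"
```

```text
t 15.3 box [ 0.0144 -0.0043  0.0829] hd -0.005 tilt [ 0.028 -1.    -0.003] F [0.1 0.  0.1] w 0.001
```

Call:
send_rows(
  series=[
    {"linear": [-0.004, 0, 0.012], "twist": 0},
    {"linear": [0, 0.008, 0.002], "twist": 0},
    {"linear": [0, 0.006, 0], "twist": 0},
  ],
)

```text
time_s: 15.68
eef_pos: [0.5379, 0.0464, 0.0711]
tool_rot: [-0.701, 0.705, -0.067, 0.091]
contact_force: [-0.0, 0.2, -1.0]
gripper_width: 0.0003
```

Call:
send_rows(
  series=[
    {"linear": [0, 0.002, 0], "twist": 0},
  ],
)

```text
time_s: 15.8
eef_pos: [0.5382, 0.0466, 0.0692]
tool_rot: [-0.701, 0.705, -0.067, 0.091]
contact_force: [0.4, 0.5, 0.3]
gripper_width: 0.0003
```

Call:
send_rows(
  series=[
    {"linear": [0, 0.002, 0], "twist": 0},
  ],
)

```text
time_s: 15.92
eef_pos: [0.5385, 0.0467, 0.0674]
tool_rot: [-0.701, 0.705, -0.066, 0.091]
contact_force: [-0.2, 0.3, -0.2]
gripper_width: 0.0004
```

```bash
python3 -c "
from h import *
st()"
```

```text
t 15.93 box [ 0.0291 -0.0033  0.0674] hd -0.005 tilt [ 0.035 -0.999 -0.002] F [ 0.2  0.2 -0.2] w 0.0
```

Call:
send_rows(
  series=[
    {"linear": [-0.003, 0.001, -0.004], "twist": 0},
  ],
)

```text
time_s: 16.05
eef_pos: [0.5349, 0.0434, 0.0663]
tool_rot: [-0.701, 0.705, -0.066, 0.091]
contact_force: [0.4, 0.2, 0.1]
gripper_width: 0.0003
```

Call:
send_rows(
  series=[
    {"linear": [0, 0.002, 0], "twist": 0},
  ],
)

```text
time_s: 16.18
eef_pos: [0.5347, 0.0431, 0.0643]
tool_rot: [-0.701, 0.705, -0.066, 0.091]
contact_force: [0.2, -0.5, 0.5]
gripper_width: 0.0005
```

Call:
send_rows(
  series=[
    {"linear": [0, 0.002, 0], "twist": 0},
  ],
)

```text
time_s: 16.3
eef_pos: [0.535, 0.0431, 0.0627]
tool_rot: [-0.701, 0.705, -0.066, 0.091]
contact_force: [-0.6, 1.9, 7.8]
gripper_width: 0.0002
```

Call:
send_rows(
  series=[
    {"linear": [0, 0.0015, 0], "twist": 0},
  ],
)

```text
time_s: 16.42
eef_pos: [0.5351, 0.0431, 0.0623]
tool_rot: [-0.701, 0.704, -0.066, 0.091]
contact_force: [-2.4, 0.7, 11.8]
gripper_width: 0.0007
```

Call:
send_rows(
  series=[
    {"linear": [0, -0.015, 0], "twist": 0},
    {"linear": [-0.023, 0, -0.019], "twist": 0},
    {"linear": [0, 0.006, 0], "twist": 0},
    {"linear": [0, 0, 0], "twist": 0},
  ],
)

```text
time_s: 16.92
eef_pos: [0.5096, 0.0296, 0.0709]
tool_rot: [-0.701, 0.704, -0.065, 0.093]
contact_force: [0.3, 0.3, 0.6]
gripper_width: 0.0002
```

```bash
python3 -c "
from h import *
st()
c=get_calibration('scene')
for n,p,z in (('near',[400,535],.045),('right',[620,385],.045),('l',[218,375],.045),('r',[437,235],.045)): print(n,box(cast(c,[np.array(p)/7+[220,175]],z)[0]))
"
```

```text
t 16.93 box [0.0061 0.0212 0.0709] hd -0.006 tilt [ 0.039 -0.999 -0.001] F [ 0.3 -0.2  0.6] w 0.0
near [-0.1193  0.0572  0.045 ]
right [-0.124  -0.0453  0.045 ]
l [-0.0177  0.0525  0.045 ]
r [-0.021  -0.0516  0.045 ]
```

Call:
send_rows(
  series=[
    {"linear": [0, 0.002, 0], "twist": 0},
    {"linear": [0, 0.002, 0], "twist": 0},
  ],
)

```text
time_s: 17.18
eef_pos: [0.5113, 0.0299, 0.0666]
tool_rot: [-0.701, 0.704, -0.065, 0.093]
contact_force: [0.8, 0.5, 1.1]
gripper_width: 0.0005
```

Call:
send_rows(
  series=[
    {"linear": [0, 0.002, 0], "twist": 0},
  ],
)

```text
time_s: 17.3
eef_pos: [0.5117, 0.03, 0.0643]
tool_rot: [-0.701, 0.704, -0.065, 0.093]
contact_force: [-0.1, 0.1, 0.5]
gripper_width: 0.0007
```

Call:
send_rows(
  series=[
    {"linear": [0, 0.0015, 0], "twist": 0},
  ],
)

```text
time_s: 17.42
eef_pos: [0.5119, 0.0301, 0.0625]
tool_rot: [-0.701, 0.704, -0.065, 0.093]
contact_force: [0.0, -0.2, 0.3]
gripper_width: 0.0007
```

Call:
send_rows(
  series=[
    {"linear": [0, 0.0015, 0], "twist": 0},
  ],
)

```text
time_s: 17.55
eef_pos: [0.512, 0.0301, 0.0609]
tool_rot: [-0.701, 0.704, -0.065, 0.093]
contact_force: [-0.3, 0.2, -0.3]
gripper_width: 0.0001
```

Call:
send_rows(
  series=[
    {"linear": [0, 0.0012, 0], "twist": 0},
  ],
)

```text
time_s: 17.68
eef_pos: [0.512, 0.0301, 0.0595]
tool_rot: [-0.701, 0.704, -0.065, 0.093]
contact_force: [-0.2, -0.3, 0.5]
gripper_width: 0.0006
```

Call:
send_rows(
  series=[
    {"linear": [0, 0.001, 0], "twist": 0},
  ],
)

```text
time_s: 17.8
eef_pos: [0.5121, 0.0301, 0.0585]
tool_rot: [-0.701, 0.704, -0.065, 0.093]
contact_force: [0.0, 0.3, 0.3]
gripper_width: 0.0002
```

Call:
send_rows(
  series=[
    {"linear": [0, -0.03, 0], "twist": 0},
    {"linear": [0, -0.06, 0], "twist": 0},
    {"linear": [0, -0.06, 0], "twist": 0},
    {"linear": [0, 0, 0.05], "twist": 0},
    {"linear": [0, 0, 0.05], "twist": 0},
    {"linear": [0, 0, 0.05], "twist": 0},
    {"linear": [0, 0, 0], "twist": 0},
  ],
)

```text
time_s: 18.68
eef_pos: [0.5413, 0.1809, 0.2141]
tool_rot: [-0.701, 0.703, -0.065, 0.095]
contact_force: [-0.5, -0.6, -0.1]
gripper_width: -0.0
```

Run:
```python
from h import *
st(); im=camera('scene')[:,:,::-1].astype(int); p=cv2.imread('pics/raw8.png').astype(int)
d=np.abs(im-p).max(2)[200:245,245:305]; print("changed px vs after latching:",(d>40).sum())
print(job_done())
```

```text
t 18.68 box [0.1607 0.0229 0.2141] hd -0.009 tilt [ 0.043 -0.999  0.002] F [-0.7  0.4 -0.1] w -0.0
changed px vs after latching: 0
the job is handed in; nothing more can be done
None
```

The dry box is closed and handed in at 18.7 s, with the arm lifted clear. The interface gave no verdict.

- **Lid:** I pushed the grip bar until the lid stopped moving, at 11 N.
- **Loop:** I swung it over and pressed the tab down past the keeper. It bore firmly at about 23 N on that press. I saw no clear 5–15 N snap in the readings. The lever was near its forward stop then, so the bar may have dropped past the nose with little force.
- **Lever:** It took about 3–5 N on the way over and then dropped past centre ahead of the finger. On the way down the fingertip also caught the handle's raised end at about 10–11 N. I then pressed the handle onto its rubber stop at 14–16 N and let go.

**Last checks**
- **Bar height:** A side probe over the bar's end went down to 58.5 mm above the desk without touching. A bar lying on top of the lip would reach about 67 mm, so I take it to be under the lip.
- **Checks that disagreed:** An extra feel on the tab (about 12 N) met it at 63 mm, higher than I expected. Bar heights measured from the picture came out at 54–60 mm, so they did not settle the question.
- **After release:** The latch area looked identical in the pictures taken after latching and just before handing in.

The highest force I read on the box was about 23 N. I did not touch the mug or the petri dish.

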